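Feel along the ski's groove for leftover wax

ROBOT

A 6-joint arm with a two-finger parallel gripper is mounted at the origin on the work surface. World frame = base frame: x ahead of the robot, y to its left, z up, the work surface at z = 0. Lengths are in m, angles in degrees, forces in N, time in s.
With the tool pointing down it reaches from about 0.3 to 0.75 m from the base axis. Payload 8.5 kg.
Tool frame: the origin (TCP) lies at the very end of the fingers, on their centre line; the grasp point (between the pads) lies env.pinch_z behind it (env.pinch_z is the distance from the TCP to the grasp point, in m); z points along the fingers, y is the line along which they close (so a half turn about z gives the same grasp; the last joint's range is limited). The gripper opens to 85 mm and grips with 20 to 120 N. Pads are 22 mm wide; open, the fingers measure 114 mm over their backs; the gripper's body (76 mm by 85 mm) begins 54 mm behind the grasp point. The pads swing forward as they close: fully open they stand 13 mm farther back than shut.
Start: joints at [61.232, 21.807, 74.336, -0, 83.858, -12.336], TCP at [0.156, 0.528, 0.231] pointing down, gripper open.
Joint ranges: [-178.18, 178.18], [-50.72, 133.34], [12.68, 142.11], [-81.47, 261.47], [9.98, 163.14], [-165.26, 165.26]. Speed limits (degrees/s): [136.94, 136.94, 180, 180, 180, 180].

INTERFACE

Orientations are given as a 3x3 rotation matrix whose columns are the frame's x, y, z axes.
In Python, from rig import telemetry, get_image, env gives the robot as it stands. The module is installed in compiled form; this text tells all that it offers.
- The arm moves only by the tool apply_moves, never from a script. Its argument "series" is a list of rows, each a list of 7 numbers: the shift along the tool's x, y, z in mm, then the turn, a rotation vector about the tool's x, y, z in degrees, then the opening, from 0 (shut) to 1 (fully open). A call has 1 to 12 rows; each row shifts and turns the commanded pose from where the row before left it, along the tool's axes as they then stand; what a row does not reach is not made up. A row lasts 1/8 s, in which the tool goes at most 62.5 mm and 10.7 degrees, less where a joint would pass 70% of its speed; a pose out of reach is approached as far as the arm can. A call with a gripper value outside its range is refused whole. The fingers move at their own pace and stop on an object; "grip_force" is the grip in N (left out, the last holds). Time passes only in rows, so rows that do not move let the fingers close. It gives the time, the measured TCP pose, the force, the opening and the grip force at its end, in the units of the state.
- telemetry.observe(): the state, without advancing time (a new reading comes with each control period).
- get_image(name): name is "scene" or "side" or "wrist"; returns a dict with "frame" (480x640x3 uint8, red, green, blue), "z_map" (480x640 float32, m along the optical axis (not along the pixel's ray), 0 where there is no reading), "vertical_fov" (degrees; the focal length in pixels is half the picture's height over the tangent of half this angle, whatever the lens; pixels are square), "cx", "cy" (the principal point, pixels), "eye" and "attitude" of the camera in the world; the wrist camera has in their place "mount" (4x4, takes a point from camera to tool coordinates, whose origin is the TCP and whose axes are the flange's). Camera axes: x right, y up, looking along -z (the intrinsics and any distortion apply to the point x, -y, -z); pixel columns grow to the right and rows downward; lengths in m; the calibration is good to about 2 mm. A picture is of the moment at which its call begins: read the wrist's pose just before it.
- env.close_job(): hands the job in; it is judged then, once.
The state is a dict: "time_s": time; "q": joint angles; "qvel": joint speeds; "joint_efforts": joint torques, N m; "position": TCP position; "tool_rot": TCP orientation; "ft_force": force on the tool from outside, world axes, zero at the start; "wrist_torque": the same for the moment, N m; "grip_width": finger opening in m; "gripper_force": force on a finger pad.
Only numpy, scipy, OpenCV 4.12 (cv2) and the standard library are available. Lean on these libraries where they do the work, as an engineer would, in place of code of your own. Each camera call takes 0.05 s, during which the arm holds its last target. There are 200 camera calls.

TASK

The ski lies sole up on its waxing form, its grip zone marked off by two strips of paper tape. Feel for leftover wax: run your fingertips along the groove in one light stroke, from the tape on the heel side to the tape on the side of the ski's tip, touching the groove all the way and never pressing hard, then come away. Do not grip or lift the ski, and leave everything else on the counter where it is.

Things in the scene. Friction and masses are not known exactly. Their poses are not given: they have to be found in the camera images.
- groove_mid (a point): Point on the centre line of the groove in the ski's sole, level with the sole surface (105 mm above the counter), 460 mm from the ski's square heel. x runs along the groove towards the tip, y across the ski, z up. The straight groove is 10 mm wide, 3 mm deep, between two flat 20 mm runners; shut fingertips bridge it, and touching the runners' inner edges over it counts as touching it.
- form: Waxing form: beam with two padded posts, fixed; origin under groove_mid at counter height, x as groove_mid. On it a junior cross-country ski, 1.0 m long, 50 mm wide, lies level, black sole up, crosswise before the robot, its tapering, turned-down tip to the robot's left. Trace with fingers shut and pointing straight down, the middle of the fingertips over the groove's centre line; 10 mm to the side still does.
- heel_tape_mark (a point): Strip of paper tape across the sole, 12 mm wide along the ski, at the heel end of the grip zone: the strip's centre, on the groove's centre line at the sole surface. Axes as groove_mid. It lies 110 to 170 mm on the heel side of groove_mid.
- tip_tape_mark (a point): The like strip of tape at the tip end of the grip zone, 110 to 170 mm on the tip side of groove_mid; same kind of point and axes. The tapes are thin, flat and cannot be felt.
- ski (a joint): How far the ski is pressed down on its springy pads, m: 0 at rest, positive downwards, negative if lifted. The whole ski sinks level under a touch anywhere, about 0.8 N per mm, 14 mm at most, and rises again when let go.
- tin: bystander: flat aluminium tin with clip-on lid, 89 x 129 x 46, loose, on the orange mat (mm); origin at the centre of its underside
- scraper: bystander: black plastic groove scraper, flat, 143 long, 32 wide, 6 thick, loose, on the orange mat (mm); origin at the centre of its underside
- cork: bystander: cork block 110 x 60 x 35, loose, on the counter on the robot's side of the ski (mm); origin at the centre of its underside
- brush: bystander: wooden-backed brush 130 x 55 x 38, loose, on the counter on the robot's side of the ski (mm); origin at the centre of its underside
- jar: bystander: glass jar with twist cap, 64 across, 85 tall, loose, beyond the ski (mm); origin at the centre of its underside
- wax_can: bystander: small round aluminium can, 52 across, 50 tall, loose, beyond the ski (mm); origin at the centre of its underside

How it is judged (in metres and radians):
On the way, in this order (a step that is already met when the one before it is completed fails the run):
1. the fingertips touch the groove at the heel tape (x of the grasp point in the frame of heel_tape_mark between -0.014 and 0.014 m and y of the grasp point in the frame of heel_tape_mark between -0.014 and 0.014 m and contact force between the fingers and ski above 0.2 N), for 0.04 s.
2. then touch the groove 84 mm on the heel side of its middle point (x of the grasp point in the frame of groove_mid between -0.095 and -0.073 m and y of the grasp point in the frame of groove_mid between -0.014 and 0.014 m and contact force between the fingers and ski above 0.2 N), for 0.03 s.
3. then touch the groove 60 mm on the heel side of its middle point (x of the grasp point in the frame of groove_mid between -0.071 and -0.049 m and y of the grasp point in the frame of groove_mid between -0.014 and 0.014 m and contact force between the fingers and ski above 0.2 N), for 0.03 s.
4. then touch the groove 36 mm on the heel side of its middle point (x of the grasp point in the frame of groove_mid between -0.047 and -0.025 m and y of the grasp point in the frame of groove_mid between -0.014 and 0.014 m and contact force between the fingers and ski above 0.2 N), for 0.03 s.
5. then touch the groove 12 mm on the heel side of its middle point (x of the grasp point in the frame of groove_mid between -0.023 and -0.001 m and y of the grasp point in the frame of groove_mid between -0.014 and 0.014 m and contact force between the fingers and ski above 0.2 N), for 0.03 s.
6. then touch the groove 12 mm on the tip side of its middle point (x of the grasp point in the frame of groove_mid between 0.001 and 0.023 m and y of the grasp point in the frame of groove_mid between -0.014 and 0.014 m and contact force between the fingers and ski above 0.2 N), for 0.03 s.
7. then touch the groove 36 mm on the tip side of its middle point (x of the grasp point in the frame of groove_mid between 0.025 and 0.047 m and y of the grasp point in the frame of groove_mid between -0.014 and 0.014 m and contact force between the fingers and ski above 0.2 N), for 0.03 s.
8. then touch the groove 60 mm on the tip side of its middle point (x of the grasp point in the frame of groove_mid between 0.049 and 0.071 m and y of the grasp point in the frame of groove_mid between -0.014 and 0.014 m and contact force between the fingers and ski above 0.2 N), for 0.03 s.
9. then touch the groove 84 mm on the tip side of its middle point (x of the grasp point in the frame of groove_mid between 0.073 and 0.095 m and y of the grasp point in the frame of groove_mid between -0.014 and 0.014 m and contact force between the fingers and ski above 0.2 N), for 0.03 s.
10. then touch the groove at the tip tape (x of the grasp point in the frame of tip_tape_mark between -0.014 and 0.014 m and y of the grasp point in the frame of tip_tape_mark between -0.014 and 0.014 m and contact force between the fingers and ski above 0.2 N), for 0.04 s.
At the end, for the whole second after the job is handed in: The stroke has been made and the ski has risen again to its rest height (within 1.5 mm); tin, scraper, cork, brush, jar and can are within 15 mm of where they stood (value of joint ski between -0.0015 and 0.0015 m and distance of each of tin, scraper, cork, brush, jar, wax_can from where it was at the start of the episode below 0.015 m); the robot touches nothing.
It fails at once if the fingers press on the ski with more than 15 N (contact force between the fingers and ski above 15 N).
It fails at once if the ski is lifted more than 3 mm off its pads (value of joint ski below -0.003 m).
It fails at once if a bystander is moved more than 15 mm (not (distance of each of tin, scraper, cork, brush, jar, wax_can from where it was at the start of the episode below 0.015 m)).
It also fails if it takes over 45 s, if anything falls off the work surface, if the arm or the gripper's body presses on something with over 40 N, if the wrist force passes 120 N, or if a joint passes its speed limit or range.

## Working session

There is one attempt and no reset: what is moved stays moved. The work goes in short steps, Python scripts to look and compute and a tool call to move; the robot and the scene stay as the last step left them, time stands still between calls to the robot, and variables do not carry over. Pictures are saved under pics/ and viewed, at most 10 in all, crops included, and the job is handed in when it is done.

Besides the shell and the picture viewer there is one more tool, called after "Request:" as name(argument=value, ...) on one line, values as JSON. apply_moves: Moves the arm, as the interface text tells. Its arguments: {"type":"object","properties":{"series":{"type":"array"},"grip_force":{"type":"number"}},"required":["series"]}

```bash
mkdir -p pics
python3 - <<'E'
from rig import telemetry,get_image,env
import cv2,numpy as np
s=telemetry.observe();print({k:np.round(v,3).tolist() for k,v in s.items()},env.pinch_z)
for n in ["scene","side"]:
    d=get_image(n);cv2.imwrite(f"pics/{n}0.png",d["frame"][:,:,::-1])
    np.savez(f"{n}0.npz",**d);print(n,{k:np.round(v,3).tolist() for k,v in d.items() if k not in("frame","z_map")})
E
```

```text
{'time_s': 0.0, 'q': [61.231, 21.84, 74.385, 0.001, 83.86, -12.337], 'qvel': [-0.121, 0.014, 0.033, -0.062, -0.109, 0.015], 'joint_efforts': [-0.0, -44.845, -23.128, -0.0, 0.005, -0.0], 'position': [0.155, 0.527, 0.231], 'tool_rot': [[-0.959, 0.283, -0.001], [0.283, 0.959, -0.001], [0.0, -0.001, -1.0]], 'ft_force': [0.056, -0.299, -0.343], 'wrist_torque': [0.015, 0.008, -0.023], 'gripper_force': 0.0, 'grip_width': 0.085} 0.0187
scene {'vertical_fov': 44.162, 'cx': 313.716, 'cy': 241.448, 'eye': [1.296, 0.532, 0.896], 'attitude': [[-0.604, -0.509, 0.613], [0.797, -0.382, 0.468], [-0.004, 0.771, 0.636]]}
side {'vertical_fov': 49.97, 'cx': 316.307, 'cy': 246.152, 'eye': [0.202, 0.521, 0.776], 'attitude': [[-0.866, 0.379, -0.328], [-0.5, -0.628, 0.596], [0.02, 0.679, 0.733]]}
```

View pics/scene0.png

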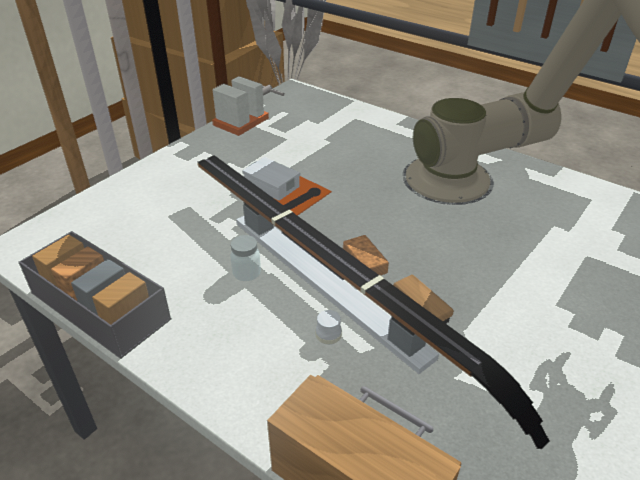

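View pics/side0.png

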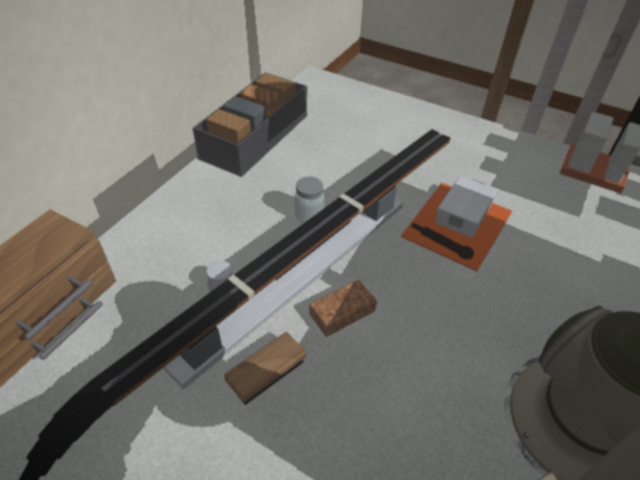

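The scene view shows the heel end near (205,160), the heel tape near (281,216) and the tip tape near (373,283). The side view shows the same tapes at (351,203) and (241,287), and the heel near (440,135).

```bash
cat > h.py <<'E'
import numpy as np,cv2
def ray(d,uv):
    f=240/np.tan(np.radians(float(d["vertical_fov"]))/2)
    uv=np.atleast_2d(uv).astype(float)
    c=np.c_[(uv[:,0]-d["cx"])/f,-(uv[:,1]-d["cy"])/f,-np.ones(len(uv))]
    return c@np.array(d["attitude"]).T
def plane(d,uv,z=.105):
    r=ray(d,uv);e=np.array(d["eye"]);return e+r*((z-e[2])/r[:,2])[:,None]
def depthpt(d,uv):
    return np.array([d["eye"]+ray(d,(u,v))[0]*d["z_map"][int(round(v)),int(round(u))] for u,v in uv])
E
python3 - <<'E'
from h import *
np.set_printoptions(precision=4,suppress=True)
for n,T in [("scene",{"heel":(281,216),"tip":(373,283)}),("side",{"heel":(351,203),"tip":(241,287)})]:
    d=np.load(n+"0.npz");im=d["frame"].astype(int)
    out=[]
    for k,(u,v) in T.items():
        w=im[v-16:v+17,u-16:u+17]
        print(n,k,im[v,u])
        m=((w.min(2)>90)&(w[:,:,0]-w[:,:,2]>12)).astype(np.uint8)
        nl,l,st,c=cv2.connectedComponentsWithStats(m)
        i=l[16,16] or 1+np.argmax(st[1:,4])
        p=np.argwhere(l==i)[:,::-1]+[u-16,v-16]
        P=plane(d,p);box=cv2.minAreaRect((P[:,:2]*1000).astype(np.float32))
        print(st[i],"centroid px",p.mean(0),"P",P.mean(0),"rect",box,"depth z",np.median(depthpt(d,p)[:,2]),depthpt(d,p).mean(0))
        out.append(P.mean(0))
    v=out[1]-out[0];print("sep",np.linalg.norm(v),v/np.linalg.norm(v))
a=[]
for n,(x0,y0) in {"scene":(180,140),"side":(400,120)}.items():
    im=np.load(n+"0.npz")["frame"][y0:y0+75,x0:x0+100,::-1];a.append(cv2.resize(im,(800,600),interpolation=0)[:, :])
cv2.imwrite("pics/heel.png",cv2.resize(np.hstack(a),(800,300),interpolation=cv2.INTER_AREA))
E
```

```text
scene heel [225 226 202]
[ 6 10 22 16 84] centroid px [280.5833 215.7619] P [ 0.5067 -0.1634  0.105 ] rect ((508.77728271484375, -163.728271484375), (64.94227600097656, 19.59520721435547), 0.5936145186424255) depth z 0.10628915250448234 [ 0.5143 -0.1569  0.1124]
scene tip [228 230 207]
[  4   8  23  15 116] centroid px [372.1466 282.0603] P [0.5646 0.1149 0.105 ] rect ((564.0352172851562, 115.0975570678711), (11.846908569335938, 53.35224533081055), 77.48789978027344) depth z 0.10651120947766402 [0.5697 0.1178 0.1106]
sep 0.2842658999335893 [0.2037 0.979  0.    ]
side heel [145 145 134]
[ 7  8 22 22 78] centroid px [354.2564 203.8333] P [ 0.4952 -0.1578  0.105 ] rect ((494.91448974609375, -157.77230834960938), (26.081298828125, 62.29240036010742), 52.03298568725586) depth z 0.10436287743845757 [ 0.4959 -0.1596  0.1032]
side tip [176 176 163]
[  7   5  24  28 129] centroid px [243.5271 287.6744] P [0.5583 0.1188 0.105 ] rect ((558.32666015625, 117.8817138671875), (22.685800552368164, 60.45022964477539), 56.67169952392578) depth z 0.10410503861983633 [0.5539 0.1237 0.1135]
sep 0.28371691864469784 [0.2225 0.9749 0.    ]
```

View pics/heel.png

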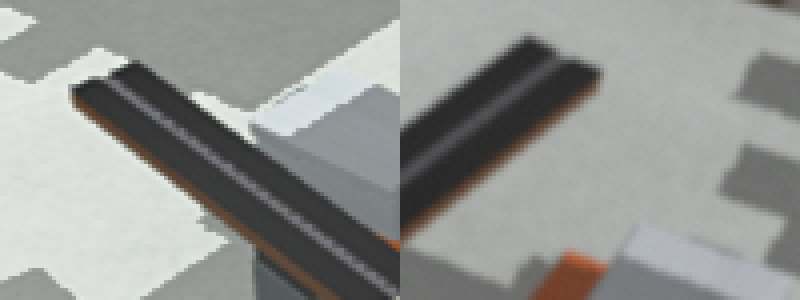

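Run:
```python
from h import *
for n,uv in [("scene",(206.3,159.2)),("side",(441.1,133.5))]:
    print(n,plane(np.load(n+"0.npz"),uv).round(4))
```

```text
scene [[ 0.4366 -0.4656  0.105 ]]
side [[ 0.4345 -0.4671  0.105 ]]
```

Request:
apply_moves(series=[[-40, -37, -10, 0, 0, 0, 0], [-40, -37, -10, 0, 0, 0, 0], [-40, -37, -10, 0, 0, 0, 0], [-40, -37, -10, 0, 0, 0, 0], [-40, -37, -10, 0, 0, 0, 0], [-40, -37, -10, 0, 0, 0, 0], [-40, -37, -10, 0, 0, 0, 0], [-40, -37, -10, 0, 0, 0, 0], [-40, -37, -10, 0, 0, 0, 0], [-40, -37, -10, 0, 0, 0, 0], [-40, -37, -10, 0, 0, -4, 0], [0, 0, 0, 0, 0, 0, 0]])

```text
time_s: 1.6
position: [0.4638, 0.01, 0.3408]
tool_rot: [[-0.976, 0.219, -0.001], [0.219, 0.976, -0.0], [0.001, -0.0, -1.0]]
ft_force: [-0.1, -0.2, -0.2]
grip_width: 0.0001
gripper_force: 0.0
```

Run:
```python
from rig import telemetry,get_image
import cv2,numpy as np
s=telemetry.observe();d=get_image("wrist");print(s["position"],s["tool_rot"],s["ft_force"],s["grip_width"],s["q"],[ (k,d[k]) for k in d if k not in("frame","z_map")])
np.savez("w1.npz",**d,p=s["position"],R=s["tool_rot"]);cv2.imwrite("pics/w1.png",d["frame"][:,:,::-1])
```

```text
[0.4638255  0.00996679 0.34080204] [[-9.75742375e-01  2.18920580e-01 -7.73400297e-04]
 [ 2.18920755e-01  9.75742631e-01 -1.47778783e-04]
 [ 7.22287823e-04 -3.13507397e-04 -9.99999690e-01]] [-0.14302112 -0.15701024 -0.2487895 ] 5.642723537964665e-05 [-1.34294480e+01  9.49711051e+00  7.38296012e+01 -1.86550317e-02
  9.67144224e+01 -9.07859740e+01] [('vertical_fov', 60.96568184149082), ('cx', 318.3252735151946), ('cy', 239.29935069567065), ('mount', array([[ 1.13557875e-03,  9.57671084e-01,  2.87862478e-01,
         7.44544335e-02],
       [ 9.99999027e-01, -1.32071505e-03,  4.48939964e-04,
         2.08617570e-04],
       [ 8.10121128e-04,  2.87861688e-01, -9.57671652e-01,
        -1.42317785e-01],
       [ 0.00000000e+00,  0.00000000e+00,  0.00000000e+00,
         1.00000000e+00]]))]
```

View pics/w1.png

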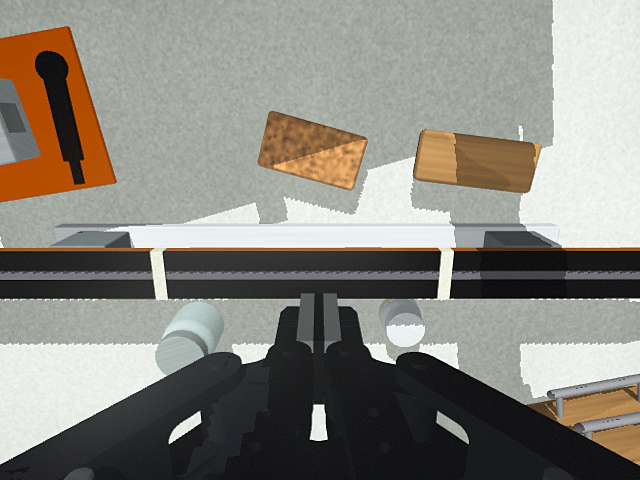

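The wrist view shows the whole grip zone: the heel tape near (157,274), the tip tape near (446,273), and the groove along row ~274.

Run:
```python
from h import *
np.set_printoptions(precision=4,suppress=True)
z=np.load("w1.npz");M=z["mount"];R=z["R"];d={k:z[k] for k in("vertical_fov","cx","cy","z_map")}
d["attitude"]=R@M[:3,:3];d["eye"]=z["p"]+R@M[:3,3]
im=z["frame"].astype(int);P=[]
for u in (157,446):
    w=im[252:296,u-14:u+15];m=w.min(2)>120
    p=np.argwhere(m)[:,::-1]+[u-14,252];X=plane(d,p)
    print(p.mean(0),X.mean(0),depthpt(d,p).mean(0),cv2.minAreaRect((X[:,:2]*1000).astype(np.float32))[1]);P.append(X.mean(0))
G=[]
for u in list(range(20,145,5))+list(range(175,430,5))+list(range(500,620,5)):
    c=im[262:288,u].sum(1);k=np.argwhere(c>c.min()+60).ravel()
    if len(k): G.append((u,262+k.mean()))
X=plane(d,G,.102);l=cv2.fitLine(X[:,:2].astype(np.float32),cv2.DIST_HUBER,0,1e-4,1e-4).ravel();e=l[:2]*np.sign(l[1]);c=l[2:]
print("dir",e,"yaw",np.degrees(np.arctan2(e[1],e[0])))
n=np.array([-e[1],e[0]])
for p in P:print("offset from groove line",n@(p[:2]-c))
h=np.array([.4355,-.4664]);print("heel off",n@(h-c))
o=c+e*(e@(h-c)+.46);print("mid",o,"tapes s",[e@(p[:2]-o) for p in P],"sep",np.linalg.norm(P[1]-P[0]))
for p in P+[np.r_[o,.105]]:print("tool shift",(R.T@(p-z["p"]))*1000)
print("yaw err", np.degrees(np.arctan2(R[1,1],R[0,1])))
```

```text
[157.9563 273.5744] [ 0.5021 -0.162   0.105 ] [ 0.5017 -0.1614  0.1061] (27.397165298461914, 47.10828399658203)
[445.2513 273.3088] [0.5638 0.1167 0.105 ] [0.5626 0.116  0.1077] (25.44339942932129, 46.96582794189453)
dir [0.2174 0.9761] yaw 77.445045
offset from groove line 0.0025975609151520605
offset from groove line 0.0028673563213113184
heel off 0.0013777808038964816
mid [ 0.5368 -0.0177] tapes s [np.float64(-0.14836704331198583), np.float64(0.13702414828549922)] sep 0.28539132589780203
tool shift [ -75.1054 -159.3079  235.7978]
tool shift [-74.3839 126.0825 235.7089]
tool shift [-77.4681 -10.9369 235.7496]
yaw err 77.35435797162681
```

Request:
apply_moves(series=[[-19, -40, 20, 0, 0, 0, 0], [-19, -40, 30, 0, 0, 0, 0], [-19, -40, 40, 0, 0, 0, 0], [-19, -39, 40, 0, 0, 0, 0], [0, 0, 40, 0, 0, 0, 0], [0, 0, 40, 0, 0, 0, 0], [0, 0, 10, 0, 0, 0, 0], [0, 0, 0, 0, 0, 0, 0], [0, 0, 0, 0, 0, 0, 0]])

```text
time_s: 2.78
position: [0.5032, -0.159, 0.1229]
tool_rot: [[-0.977, 0.215, 0.003], [0.215, 0.977, -0.001], [-0.003, -0.001, -1.0]]
ft_force: [-1.0, -0.3, 0.2]
grip_width: 0.0
gripper_force: 0.0
```

Request:
apply_moves(series=[[0, -3, 8, 0, 0, 0, 0], [0, 0, 6, 0, 0, 0, 0], [0, 0, 2, 0, 0, 0, 0], [0, 0, 2, 0, 0, 0, 0], [0, 0, 2, 0, 0, 0, 0], [0, 0, 0, 0, 0, 0, 0], [0, 0, 0, 0, 0, 0, 0]])

```text
time_s: 3.65
position: [0.5018, -0.1619, 0.1015]
tool_rot: [[-0.977, 0.215, -0.0], [0.215, 0.977, -0.0], [0.0, -0.0, -1.0]]
ft_force: [-1.4, -0.3, 2.9]
grip_width: -0.0
gripper_force: 1.4
```

Request:
apply_moves(series=[[0, 5, 0, 0, 0, 0, 0], [0, 8, 0, 0, 0, 0, 0], [0, 10, 0, 0, 0, 0, 0], [0, 10, 0, 0, 0, 0, 0], [0, 10, 0, 0, 0, 0, 0], [0, 10, 0, 0, 0, 0, 0], [0, 10, 0, 0, 0, 0, 0], [0, 10, 0, 0, 0, 0, 0], [0, 10, 0, 0, 0, 0, 0], [0, 10, 0, 0, 0, 0, 0], [0, 10, 0, 0, 0, 0, 0], [0, 10, 0, 0, 0, 0, 0]])

```text
time_s: 5.15
position: [0.5262, -0.0509, 0.1013]
tool_rot: [[-0.977, 0.215, -0.0], [0.215, 0.977, 0.0], [0.0, -0.0, -1.0]]
ft_force: [-0.4, -2.1, 2.7]
grip_width: 0.0002
gripper_force: 1.5
```

Request:
apply_moves(series=[[0, 10, 0, 0, 0, 0, 0], [0, 10, 0, 0, 0, 0, 0], [0, 10, 0, 0, 0, 0, 0], [0, 10, 0, 0, 0, 0, 0], [0, 10, 0, 0, 0, 0, 0], [0, 10, 0, 0, 0, 0, 0], [0, 10, 0, 0, 0, 0, 0], [0, 10, 0, 0, 0, 0, 0], [0, 10, 0, 0, 0, 0, 0], [0, 10, 0, 0, 0, 0, 0], [0, 10, 0, 0, 0, 0, 0], [0, 10, 0, 0, 0, 0, 0]])

```text
time_s: 6.65
position: [0.5521, 0.0663, 0.1013]
tool_rot: [[-0.977, 0.215, -0.0], [0.215, 0.977, 0.0], [0.0, -0.0, -1.0]]
ft_force: [-0.2, -2.9, 3.5]
grip_width: -0.0
gripper_force: 1.5
```

Request:
apply_moves(series=[[0, 10, 0, 0, 0, 0, 0], [0, 10, 0, 0, 0, 0, 0], [0, 10, 0, 0, 0, 0, 0], [0, 10, 0, 0, 0, 0, 0], [0, 7, 0, 0, 0, 0, 0], [0, 5, 0, 0, 0, 0, 0], [0, 0, 0, 0, 0, 0, 0], [0, 0, 0, 0, 0, 0, 0]])

```text
time_s: 7.65
position: [0.5633, 0.1169, 0.1014]
tool_rot: [[-0.977, 0.215, 0.0], [0.215, 0.977, 0.001], [-0.0, 0.001, -1.0]]
ft_force: [0.2, 2.5, 2.9]
grip_width: 0.0002
gripper_force: 1.5
```

The fingers are at the tip tape and contact held at every reading, so I'm coming away now.

Request:
apply_moves(series=[[0, 0, -10, 0, 0, 0, 0], [0, 0, -30, 0, 0, 0, 0], [0, 0, -40, 0, 0, 0, 0], [0, 0, -30, 0, 0, 0, 0], [0, 0, 0, 0, 0, 0, 0], [0, 0, 0, 0, 0, 0, 0], [0, 0, 0, 0, 0, 0, 0], [0, 0, 0, 0, 0, 0, 0]])

```text
time_s: 8.65
position: [0.563, 0.1164, 0.2106]
tool_rot: [[-0.977, 0.215, -0.002], [0.215, 0.977, -0.0], [0.001, -0.0, -1.0]]
ft_force: [0.3, -0.2, 1.2]
grip_width: -0.0001
gripper_force: 0.0
```

Run:
```python
from rig import telemetry,env
s=telemetry.observe();print(s["time_s"],s["position"],s["ft_force"]);print(env.close_job())
```

```text
8.65 [0.56295685 0.11638655 0.21055781] [ 0.26003198 -0.20350334  1.23952617]
the job is handed in; nothing more can be done
None
```

I made the stroke from the heel tape to the tip tape in one pass, with about 3 N of downward force at each reading, then lifted clear and handed the job in at 8.65 s; no verdict came back, and I took no picture of the scene after the stroke.

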